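# Flip the jar's lid shut and fasten its clasp

## Robot

A 6-joint arm with a two-finger parallel gripper is mounted at the origin on the work surface. World frame = base frame: x ahead of the robot, y to its left, z up, the work surface at z = 0. Lengths are in mm, angles in rad, forces in N, time in s.
With the tool pointing down it reaches from about 350 to 775 mm from the base axis. Payload 7.3 kg.
Tool frame: the origin (TCP) lies at the very end of the fingers, on their centre line; the grasp point (between the pads) lies 19 mm behind it; x points along the fingers, z is the direction in which the jaws open and shut, and the axes are right-handed (so a half turn about x gives the same grasp; the last joint's range is limited). The gripper opens to 92 mm and grips with 3 to 60 N. Pads are 19 mm wide; open, the fingers measure 130 mm over their backs; the gripper's body (75 mm by 190 mm) begins 47 mm behind the grasp point.
Start: joints at [1.129, 0.342, 1.524, -0, 1.275, -0.146], TCP at [153.025, 502.223, 226.741] pointing down, gripper open.
Joint ranges: [-2.53, 2.53], [-0.77, 2.02], [0.04, 2.7], [-1, 4.14], [0.28, 2.66], [-3.11, 3.11]. Speed limits (rad/s): [2.57, 2.57, 3.14, 3.14, 3.14, 3.14].

## Interface

Orientations are given as [roll, pitch, yaw] about the fixed x, y, z axes, in that order (R = Rz(yaw) Ry(pitch) Rx(roll)).
In Python, from plant import * gives the robot as it stands.
- The arm moves only by the shell command python3 -m creep 'ROWS'. ROWS is JSON, a list of rows, each an object of numbers: "tx", "ty", "tz": the shift along the tool's x, y, z in cm; "wx", "wy", "wz": the turn, a rotation vector about the tool's x, y, z in rad; "gripper": the closure, from -1 (fully open) to 1 (shut). A call has 1 to 8 rows; each row is the pose to reach, as a shift and turn from the pose commanded when the call began, along the tool's axes at that moment; what a row does not reach only later rows make up. A row lasts 1/12 s, in which the tool goes at most 41.7 mm and 7.16 degrees, less where a joint would pass 70% of its speed; a pose out of reach is approached as far as the arm can. A call with a gripper value outside its range is refused whole. The fingers move at their own pace and stop on an object; the grip force is fixed at half the most. Time passes only in rows, so rows that repeat a pose let the fingers close. It gives the time, the measured TCP pose, the force and the opening at its end, in the units of the state.
- get_obs(): the state, without advancing time (a new reading comes with each control period).
- capture(name): name is "scene" or "top" or "wrist"; returns a dict with "frame" (420x560x3 uint8, red, green, blue), "z_map" (420x560 float32, mm along the optical axis (not along the pixel's ray), 0 where there is no reading), "vertical_fov" (degrees; the focal length in pixels is half the picture's height over the tangent of half this angle, whatever the lens; pixels are square), "cx", "cy" (the principal point, pixels), "xyz" and "rotation" of the camera in the world. Camera axes: x right, y down, z forward; pixel columns grow to the right and rows downward; lengths in mm; the calibration is good to about 2 mm. A picture is of the moment at which its call begins.
- close_job(): hands the job in, once; it reports no verdict.
The state is a dict: "time": time; "joint_positions": joint angles; "dq": joint speeds; "tau": joint torques, N m; "tool_pos": TCP position; "tcp_rot": TCP orientation; "contact_force": force on the tool from outside, world axes, zero at the start; "moment": the same for the moment, N m; "grip_width": finger opening in mm.
Only numpy, scipy, OpenCV 4.12 (cv2) and the standard library are available. Lean on these libraries where they do the work, as an engineer would, in place of code of your own. Each camera call takes 0.05 s, during which the arm holds its last target.

## Task

Close the glass clasp jar: with the fingertips push its standing lid over and down until it is fully shut, without slamming it, and only then push the wire clasp at the lid's front down and in against the jar until it is fully home. Leave the jar standing where it is, not lifted or shoved along, and do not disturb the other pantry things.

Things in the scene. Friction and masses are not known exactly. Their poses are not given: they have to be found in the camera images.
- jar: Empty glass jar, 100 mm across, rim 115 mm above the shelf, 0.8 to 1.1 kg with lid, loose on the shelf (sideways pushes over 3 N may tip or slide it). The only thing with a hinged wooden lid. Origin: centre of its underside; its own -x is its front (clasp side), +x its hinge side, z up. It may be turned so that the front points away from the robot or to either side.
- hinge_point (a point): The lid's hinge axis, on the jar at [0.054, 0, 0.118] m in the jar's frame; the axis runs along the jar's y.
- lid (a joint): Lid angle, rad: 0 shut (level on the rim), grows as it opens, 1.57 upright, at most 2.0; starts at 1.65 to 1.9, leaning back a little. Round wooden disc 96 mm across, 11 mm thick, centred 54 mm from the hinge axis; shut, its top is 129 mm above the shelf. Stiff hinge: it stays at any angle where it is left and must be pushed (1 to 2 N) all the way down.
- lid_front (a point): Point on the front edge of the lid, mid-thickness, 102 mm from the hinge axis (the upper edge while the lid stands open). Turns with the lid.
- clasp (a joint): Clasp angle to the lid, rad: 0 home (down along the jar's front, lid shut), grows as it swings outward, 1.57 straight out in the lid's plane. Starts at 1.1 to 1.45; stays where left; 1 N moves it. Dragging it can raise the lid a bit. Pressed straight down below 0.6 it jams: push it in from outside. Pivot 112 mm from the lid's hinge axis: lid shut, 58 mm in front of the jar's axis, 123 mm above the shelf.
- clasp_tip (a point): Middle of the free end of the clasp, a steel wire loop 41 mm wide and 52 mm long from pivot to tip, its last 18 mm a flat thumb tab. With lid shut and clasp home the tip is 60 mm in front of the jar's axis and 71 mm above the shelf.
- can: Closed can of tomatoes, 74 mm across, 110 mm tall, upright. Origin: centre of its underside. Bystander.
- mill: Salt mill, clear acrylic body with steel head and a push button on top, 56 mm across, 131 mm tall, upright. Origin: centre of its underside. Bystander.
- pie_tin: Aluminium pie tin lying flat, 210 mm across, 28 mm high. Origin: centre of its underside. Bystander.
- spoon: Wooden spoon lying flat, 250 mm long. Origin: under its middle. Bystander.
- spice_tin: Small plain metal tin, 50 mm across, 55 mm tall. Origin: centre of its underside. Bystander.
- screw_jar: Small jar with a screw lid, 68 mm across, 100 mm tall. Origin: centre of its underside. Bystander.
- trivet: Gray silicone trivet, 150 mm square, 8 mm thick, stuck flat to the shelf. Origin: centre of its underside. Bystander.
Not all that is in view belongs to the job. What is shaped like the jar but green or yellow is not meant.

How it is judged (in metres and radians):
On the way, in this order (a step that is already met when the one before it is completed fails the run):
1. the lid is pushed over until it is shut, the clasp still open (value of joint lid below 0.06 rad and value of joint clasp above 0.6 rad), for 0.2 s.
2. the clasp is pushed down and in until home, the lid still shut (value of joint clasp below 0.2 rad and value of joint lid below 0.06 rad), for 0.2 s.
At the end, for the whole second after the job is handed in: The lid is shut (within 0.06 rad) and the clasp home (within 0.2 rad); the jar stands upright and at rest within 50 mm of where it began; the can, mill, pie tin, spoon, spice tin and screw jar are within 30 mm of their places, and all but the spoon are checked upright (all of step 2 and angle between jar's own z axis and vertical below 0.05 rad and distance of jar from where it was at the start of the episode below 0.05 m and linear speed of jar below 0.02 m/s and distance of each of can, mill, pie_tin, spoon, spice_tin, screw_jar from where it was at the start of the episode below 0.03 m and angle between each of can, mill, pie_tin, spice_tin, screw_jar's own z axis and vertical below 0.1 rad); the robot touches nothing.
It fails at once if the jar is lifted (over 12 mm) or tipped (over 0.2 rad) (height (world z) of jar above 0.012 m or angle between jar's own z axis and vertical above 0.2 rad).
It fails at once if the jar is shoved along (more than 50 mm) (distance of jar from where it was at the start of the episode above 0.05 m).
It fails at once if the lid is slammed (closing faster than 6 rad/s) (velocity of joint lid below -6 rad/s).
It fails at once if the clasp is pushed in before the lid is shut (value of joint clasp below 0.6 rad and value of joint lid above 0.15 rad).
It fails at once if another pantry thing is shoved or picked up (moved more than 30 mm) (distance of any of can, mill, pie_tin, spoon, spice_tin, screw_jar from where it was at the start of the episode above 0.03 m).
It also fails if it takes over 54 s, if anything falls off the work surface, if the arm or the gripper's body presses on something with over 40 N, if the wrist force passes 120 N, or if a joint passes its speed limit or range.

## Working session

There is one attempt and no reset: what is moved stays moved. The work goes in short steps, Python scripts to look and compute and a shell command to move; the robot and the scene stay as the last step left them, time stands still between calls to the robot, and variables do not carry over. Pictures are saved under pics/ and viewed, and the job is handed in when it is done.

```bash
ls; mkdir -p pics; cat > h.py <<'E'
from plant import *
import numpy as np, cv2
from scipy.spatial.transform import Rotation as R
def snap(n,f):
    c=capture(n); cv2.imwrite('pics/'+f+'.png',c['frame'][:,:,::-1]); np.save('/tmp/'+f+'.npy',c,allow_pickle=True); return c
def load(f): return np.load('/tmp/'+f+'.npy',allow_pickle=True).item()
def rotm(r):
    r=np.array(r,float)
    if r.shape==(3,3): return r
    if r.shape==(4,): return R.from_quat(r).as_matrix()
    return R.from_euler('xyz',r).as_matrix()
def pts(c):
    z=c['z_map']; f=z.shape[0]/2/np.tan(np.radians(c['vertical_fov'])/2)
    v,u=np.mgrid[:z.shape[0],:z.shape[1]]
    P=np.stack([(u-c['cx'])*z/f,(v-c['cy'])*z/f,z],-1)
    return P@rotm(c['rotation']).T+np.array(c['xyz'])
def px(c,p):
    f=c['z_map'].shape[0]/2/np.tan(np.radians(c['vertical_fov'])/2)
    q=rotm(c['rotation']).T@(np.array(p,float)-np.array(c['xyz']))
    return q[0]/q[2]*f+c['cx'],q[1]/q[2]*f+c['cy']
def crop(f,u0,v0,u1,v1,k,o):
    im=cv2.imread('pics/'+f+'.png')[v0:v1,u0:u1]; cv2.imwrite('pics/'+o+'.png',cv2.resize(im,None,fx=k,fy=k,interpolation=cv2.INTER_CUBIC))
E
python3 - <<'E'
from h import *
print(get_obs())
for n in('scene','top','wrist'):
    c=snap(n,n+'0'); print(n,c['xyz'],c['rotation'],c['vertical_fov'],c['cx'],c['cy'])
E
```

```text
pics
{'time': 0.0, 'joint_positions': array([ 1.12900431e+00,  3.42706686e-01,  1.52501814e+00, -3.08467256e-05,
        1.27539111e+00, -1.46004783e-01]), 'dq': array([ 1.49046676e-04,  1.82103288e-03, -9.63896943e-05,  9.50511359e-04,
       -5.48819732e-04,  2.30106769e-04]), 'tau': array([-4.00364224e-04, -4.31240201e+01, -2.44222194e+01,  7.16801430e-02,
        5.58350596e-02, -1.24505614e-04]), 'tool_pos': array([152.84805665, 501.83179619, 226.05289458]), 'tcp_rot': array([ 3.01494952,  1.56927276, -1.99321769]), 'contact_force': array([ 0.15702513,  0.55596424, -0.76133321]), 'moment': array([-0.03870003,  0.00305632, -0.02030998]), 'grip_width': 91.5413976311443}
scene [1039.22468462  383.1445292   864.44075575] [-2.47678511  0.01291227  1.9004387 ] 57.86891350124106 276.8774198362644 214.77753054492706
top [ 299.00098839  163.36131561 1062.51666895] [-2.95143454 -0.00421374 -1.550406  ] 57.18315986222263 283.7448106558292 214.996530442679
wrist [ 80.5161608  523.71089336 383.24425185] [2.85216759e+00 1.77562751e-03 1.27477318e+00] 60.73995457230991 277.07610564276087 213.01214713779876
```

View pics/scene0.png

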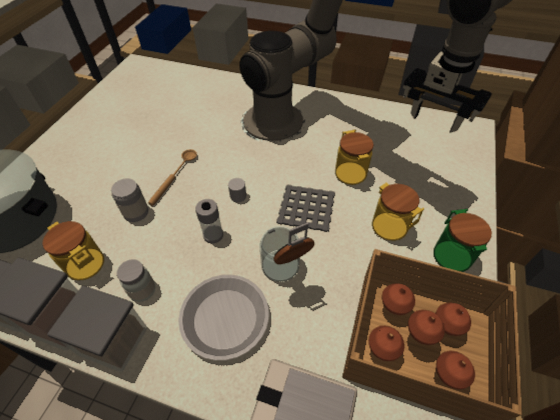

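View pics/top0.png

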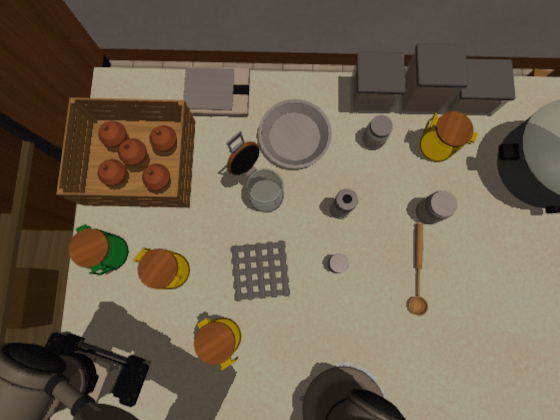

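View pics/wrist0.png

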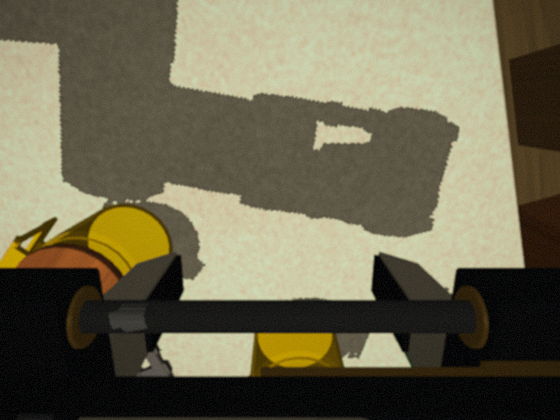

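The candidates are the clear jar with the dark lid at scene (280,255) / top (266,190), the yellow ones at scene (352,158), (395,212) and (73,250), and the green one at (462,240). I choose the clear one and check it in a crop.

```bash
python3 - <<'E'
from h import *
crop('scene0',230,200,350,320,5,'sc0c'); crop('top0',205,115,305,225,5,'tc0c')
for n,(a,b,c_,d) in (('scene0',(255,215,320,285)),('top0',(215,125,290,215))):
    c=load(n);P=pts(c)
    Q=P[b:d:6,a:c_:6]
    for r in Q: print(' '.join('%4.0f,%4.0f,%4.0f'%tuple(x) for x in r))
    print()
E
```

```text
423,  94,   2  418, 110,   1  413, 127,   2  406, 143,   0  404, 161,   5  395, 176,  -0  398, 195,  11  390, 210,   7  388, 227,  12  380, 243,   9  374, 259,   7
 444, 102,   2  439, 118,   3  436, 135,   6  427, 150,   1  429, 169,  11  423, 185,  10  417, 201,   9  412, 217,  10  405, 232,   7  396, 248,   2  395, 265,   8
 464, 109,   2  458, 125,   1  452, 141,   1  526, 187, 116  521, 201, 115  518, 216, 118  429, 205,  -2  623, 273, 279  615, 283, 272  419, 254,   6  416, 271,  10
 481, 116,  -1  477, 132,  -0  541, 177, 106  522, 185,  84  516, 199,  82  512, 214,  84  633, 265, 267  444, 227,  -1  440, 243,   0  435, 259,   1  429, 275,   0
 501, 123,  -0  568, 172, 116  537, 174,  73  525, 186,  62  516, 199,  56  513, 214,  59  517, 231,  72  616, 273, 229  612, 284, 228  593, 293, 205  450, 280,   1
 521, 131,   3  585, 178, 117  538, 174,  47  523, 184,  31  515, 198,  26  626, 251, 210  626, 263, 216  620, 274, 213  608, 284, 200  591, 294, 180  466, 285,  -3
 537, 137,  -0  591, 179, 100  540, 173,  21  526, 185,   6  640, 242, 203  638, 255, 207  625, 264, 192  611, 
[... 3104 characters left out ...]
, 275,  -3  570, 257,   5  569, 240,  10  570, 223,   6  570, 206,   9  570, 189,   9  546, 171, 103  573, 155,  -1
 551, 359,   1  551, 341,   3  552, 325,   1  551, 307,   4  552, 291,   1  553, 274,   0  528, 247, 107  552, 239,   8  552, 222,   8  553, 206,   6  526, 186, 120  537, 171,  74  556, 155,  -0
 533, 357,   3  534, 341,   2  534, 324,   1  535, 307,   1  535, 290,   4  535, 273,   2  526, 252,  46  514, 232, 102  514, 217, 103  514, 201, 103  519, 187,  81  537, 171,   3  538, 155,   1
 517, 357,   0  517, 340,   1  517, 323,   0  517, 306,   1  518, 289,   0  519, 273,  -1  519, 256,  -0  514, 237,  24  510, 219,  45  513, 204,  35  518, 188,  10  519, 171,   7  521, 154,  -0
```

View pics/sc0c.png

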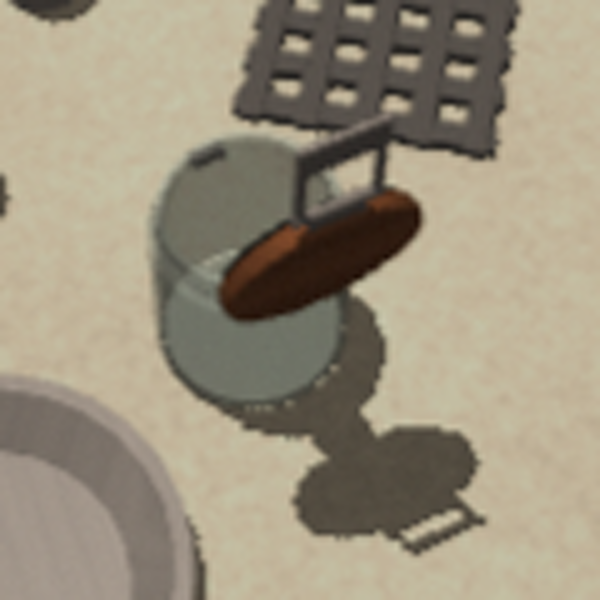

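View pics/tc0c.png

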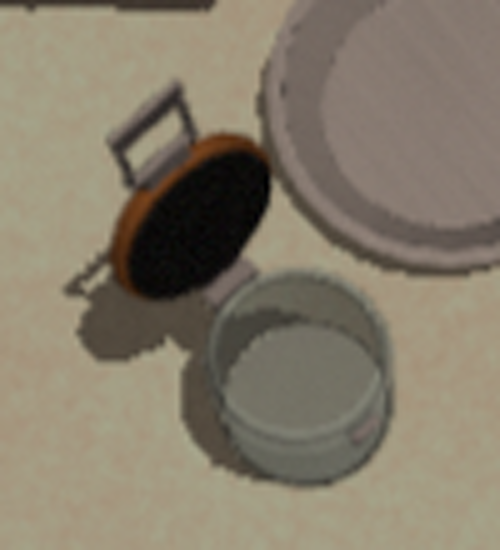

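The clear jar is confirmed: lid standing at top (243,157), clasp above it, hinge knob at top (252,172), and front catch at (278,201). So the front points toward -x,-y. Next I fit the geometry.

```bash
python3 - <<'E'
from h import *
from scipy.optimize import least_squares
T=load('top0');S=load('scene0')
P=np.vstack([pts(T)[110:230,200:310].reshape(-1,3),pts(S)[195:320,225:350].reshape(-1,3)])
# glass side wall/rim
m=(P[:,2]>20)&(P[:,2]<114)&(np.hypot(P[:,0]-560,P[:,1]-220)<58)&(np.hypot(P[:,0]-560,P[:,1]-220)>43)
Q=P[m];
r=least_squares(lambda c:np.hypot(Q[:,0]-c[0],Q[:,1]-c[1])-49,[560,220],loss='soft_l1');c=r.x
print('centre',c,len(Q),np.std(r.fun))
for name,C,b in(('top',T,(110,200)),('scene',S,(195,225))):
    A=pts(C)[b[0]:b[0]+125,b[1]:b[1]+120].reshape(-1,3)
    L=A[(A[:,2]>135)&(A[:,2]<225)&(np.hypot(*(A[:,:2]-[600,265]).T)<75)]
    for _ in range(3):
        mu=L.mean(0);u,s,v=np.linalg.svd(L-mu,full_matrices=False);n=v[2];n=n*np.sign(n[0]);d=(L-mu)@n
        L=L[abs(d)<4]
    print(name,'mean',mu,'normal',n,len(L),'yaw',np.arctan2(n[1],n[0]),'lean',np.arccos(-n[2])if 0 else np.pi/2-np.arcsin(n[2]),np.std(d))
    K=A[(A[:,2]>226)&(A[:,2]<330)]; print('high',K.mean(0),K[:,2].max(),len(K), K[K[:,2]>K[:,2].max()-8].mean(0))
# others
E
```

```text
centre [559.74224804 216.27915157] 1726 1.8776682484032887
top mean [605.34459486 262.69903519 181.34461843] normal [ 0.69206568  0.67592378 -0.25332218] 650 yaw 0.7735989878479836 lean 1.8269092468152732 1.5322259964004101
high [618.12753263 274.86898738 256.84051429] 282.1627186784639 156 [620.06245849 275.06226513 278.6034001 ]
scene mean [617.54102012 267.35195167 182.58154769] normal [ 0.70518669  0.68268259 -0.19145812] 491 yaw 0.7691847265736497 lean 1.763443857177824 1.2173680954960244
high [621.172522   274.33781116 256.87743244] 279.9407503423356 223 [621.20058334 275.14435402 276.62507329]
```

```bash
python3 - <<'E'
from h import *
import plant
print([n for n in dir(plant) if not n.startswith('_')])
T=load('top0');P=pts(T)
h=np.array([np.cos(.773),np.sin(.773)]);yj=np.array([-h[1],h[0]]);c=np.array([559.7,216.3])
for n,(u,v) in dict(mill=(347,198),spice=(338,262),pie=(294,135),can=(442,205),trivet=(260,270),y1=(160,268),y2=(215,340),screw=(380,128),green=(90,250)).items():
    p=np.median(P[v-3:v+4,u-3:u+4].reshape(-1,3),0); d=p[:2]-c
    print(n,p.round(),'jar frame h,y',(d@h).round(),(d@yj).round())
o=get_obs(); print(rotm(o['tcp_rot']).round(3))
E
```

```text
['Unreachable', 'capture', 'close_job', 'get_obs']
mill [524.   7. 132.] jar frame h,y -171.0 -125.0
spice [371.  19.  56.] jar frame h,y -272.0 -9.0
pie [741. 138.   5.] jar frame h,y 75.0 -182.0
can [ 517. -237.  111.] jar frame h,y -347.0 -295.0
trivet [349. 224.   9.] jar frame h,y -146.0 153.0
y1 [343. 457. 130.] jar frame h,y 13.0 324.0
y2 [180. 316. 130.] jar frame h,y -202.0 337.0
screw [725. -88. 101.] jar frame h,y -94.0 -333.0
green [382. 629. 130.] jar frame h,y 161.0 419.0
[[-0.    -0.957  0.291]
 [-0.001  0.291  0.957]
 [-1.     0.    -0.001]]
```

```bash
cat >> h.py <<'E'
PSI=.773; C0=np.array([559.7,216.3])
H=np.array([np.cos(PSI),np.sin(PSI),0]);Y=np.array([-H[1],H[0],0]);Z=np.array([0,0,1.])
def J(h,y,z): return np.array([*C0,0])+h*H+y*Y+z*Z
def frame(x,z):
    x=x/np.linalg.norm(x); z=z-(z@x)*x; z/=np.linalg.norm(z); return np.stack([x,np.cross(z,x),z],1)
a=np.radians(40); RA=frame(-np.sin(a)*Y-np.cos(a)*Z,H)
b=np.radians(30); hd=np.cos(b)*H-np.sin(b)*Y; RB=frame(hd-Z,-np.sin(b)*H-np.cos(b)*Y) 
def rel(p,Rt=None,o=None):
    o=o or get_obs(); R0=rotm(o['tcp_rot']); t=R0.T@(np.array(p)-o['tool_pos'])/10
    w=R.from_matrix(R0.T@Rt).as_rotvec() if Rt is not None else np.zeros(3)
    return t.round(2),w.round(3)
def where(o=None):
    o=o or get_obs(); d=o['tool_pos']-np.array([*C0,0]); print('t %.2f'%o['time'],'hyz',np.round([d@H,d@Y,d[2]],1),'F hyz',np.round([o['contact_force']@H,o['contact_force']@Y,o['contact_force'][2]],2),'grip',round(o['grip_width'],1))
    return o
E
python3 - <<'E'
from h import *
print(RA.round(3),RB.round(3))
print(J(130,30,225),rel(J(130,40,260),RA))
for Rt in (RB,RB@np.diag([1,-1,-1])): print(np.degrees(R.from_matrix(RA.T@Rt).magnitude()))
E
```

```text
[[ 0.449 -0.535  0.716]
 [-0.46   0.548  0.698]
 [-0.766 -0.643 -0.   ]] [[ 0.685  0.685  0.247]
 [ 0.175  0.175 -0.969]
 [-0.707  0.707  0.   ]]
[631.80789969 328.55172962 225.        ] (array([ -3.38, -49.99,  -2.15]), array([ 0.482,  0.174, -0.683]))
136.73663017286881
60.18863861511634
```

```bash
python3 -m creep '[{"tx":-4,"ty":-4,"gripper":1},{"tx":-6,"ty":-8,"tz":-0.5,"gripper":1},{"tx":-6,"ty":-12,"tz":-0.7,"wx":0.1,"wy":0.03,"wz":-0.13,"gripper":1},{"tx":-6,"ty":-16,"tz":-0.9,"wx":0.15,"wy":0.06,"wz":-0.22,"gripper":1},{"tx":-6,"ty":-20,"tz":-1,"wx":0.2,"wy":0.08,"wz":-0.3,"gripper":1},{"tx":-6,"ty":-24,"tz":-1.2,"wx":0.26,"wy":0.1,"wz":-0.38,"gripper":1},{"tx":-6,"ty":-28,"tz":-1.4,"wx":0.32,"wy":0.12,"wz":-0.45,"gripper":1},{"tx":-6,"ty":-31,"tz":-1.5,"wx":0.36,"wy":0.13,"wz":-0.5,"gripper":1}]'; python3 - <<'E'
from h import *
where();print(rel(J(130,40,260),RA))
E
```

```text
t 0.15 hyz [-91.7 488.5 226.2] F hyz [-0.25 -0.82  0.5 ] grip 91.9
(array([ -3.38, -49.99,  -2.15]), array([ 0.482,  0.174, -0.683]))validation failed for argument at $[0]...
```

```bash
python3 -m creep '[{"tx":-4,"ty":-4,"tz":0,"wx":0,"wy":0,"wz":0,"gripper":1},{"tx":-6,"ty":-8,"tz":-0.5,"wx":0,"wy":0,"wz":0,"gripper":1},{"tx":-6,"ty":-12,"tz":-0.7,"wx":0.1,"wy":0.03,"wz":-0.13,"gripper":1},{"tx":-6,"ty":-16,"tz":-0.9,"wx":0.15,"wy":0.06,"wz":-0.22,"gripper":1},{"tx":-6,"ty":-20,"tz":-1,"wx":0.2,"wy":0.08,"wz":-0.3,"gripper":1},{"tx":-6,"ty":-24,"tz":-1.2,"wx":0.26,"wy":0.1,"wz":-0.38,"gripper":1},{"tx":-6,"ty":-28,"tz":-1.4,"wx":0.32,"wy":0.12,"wz":-0.45,"gripper":1},{"tx":-6,"ty":-31,"tz":-1.5,"wx":0.36,"wy":0.13,"wz":-0.5,"gripper":1}]'; python3 - <<'E'
from h import *
where();print(rel(J(130,40,260),RA))
E
```

```text
time: 0.82
tool_pos: [446.6, 397.0, 286.2]
tcp_rot: [-1.642, 1.054, -0.737]
contact_force: [0.4, 0.4, -0.9]
grip_width: 42.8
t 0.82 hyz [ 45.2 208.3 286.2] F hyz [ 0.51  0.01 -0.9 ] grip 42.8
(array([ 10.84, -14.25,   6.44]), array([ 0.121,  0.041, -0.18 ]))
```

```bash
python3 - <<'E'
from h import *
print(rel(J(130,70,250),RA))
E
```

```text
(array([ 10.23, -11.17,   6.85]), array([ 0.121,  0.041, -0.18 ]))
```

```bash
python3 -m creep '[{"tx":1.5,"ty":-2.5,"tz":2,"wx":0.05,"wy":0.02,"wz":-0.08,"gripper":1},{"tx":3,"ty":-5,"tz":4,"wx":0.12,"wy":0.04,"wz":-0.18,"gripper":1},{"tx":5,"ty":-7,"tz":6,"wx":0.12,"wy":0.04,"wz":-0.18,"gripper":1},{"tx":8,"ty":-10,"tz":6.8,"wx":0.12,"wy":0.04,"wz":-0.18,"gripper":1},{"tx":10.2,"ty":-11.2,"tz":6.8,"wx":0.12,"wy":0.04,"wz":-0.18,"gripper":1},{"tx":10.2,"ty":-11.2,"tz":6.8,"wx":0.12,"wy":0.04,"wz":-0.18,"gripper":1}]'; python3 - <<'E'
from h import *
where();print(rel(J(130,70,250),RA))
snap('scene','s1');snap('top','t1');crop('s1',180,60,400,320,2.3,'s1c');crop('t1',160,90,320,290,3,'t1c')
E
```

```text
time: 1.32
tool_pos: [604.6, 353.4, 245.9]
tcp_rot: [-1.58, 0.876, -0.806]
contact_force: [-0.5, 0.1, -0.8]
grip_width: 3.3
t 1.32 hyz [127.9  66.8 245.9] F hyz [-0.26  0.45 -0.8 ] grip 3.3
(array([-0.52, -0.02,  0.21]), array([ 0.003, -0.006, -0.003]))
```

View pics/s1c.png

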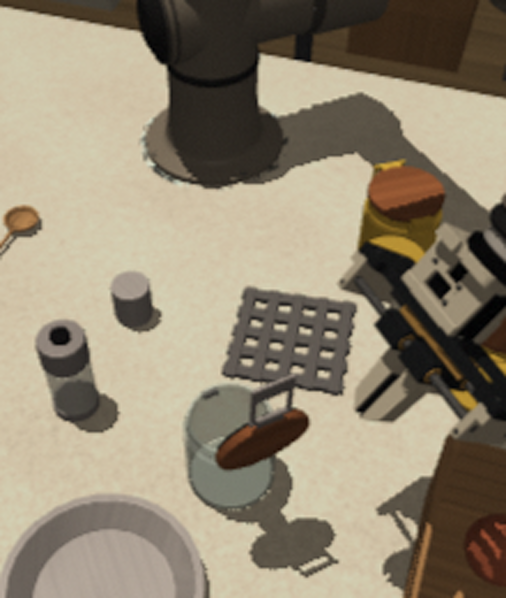

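View pics/t1c.png

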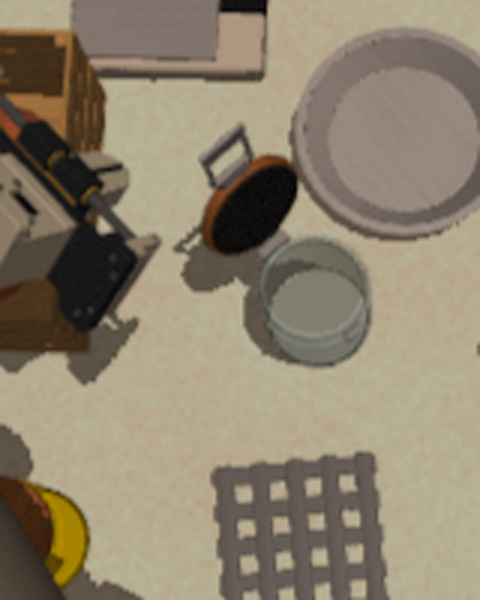

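```bash
python3 -m creep '[{"tx":2,"ty":0.1,"tz":-0.4,"wx":0,"wy":0,"wz":0,"gripper":1},{"tx":4.5,"ty":0.3,"tz":-0.8,"wx":0,"wy":0,"wz":0,"gripper":1},{"tx":6.6,"ty":0.5,"tz":-1.2,"wx":0,"wy":0,"wz":0,"gripper":1},{"tx":6.6,"ty":0.5,"tz":-1.2,"wx":0,"wy":0,"wz":0,"gripper":1},{"tx":6.6,"ty":0.5,"tz":-1.2,"wx":0,"wy":0,"wz":0,"gripper":1}]'; python3 - <<'E'
from h import *
where()
snap('scene','s2');snap('top','t2');crop('s2',250,150,400,300,5,'s2c');crop('t2',180,100,300,220,5,'t2c')
E
```

```text
time: 1.83
tool_pos: [619.9, 322.6, 196.9]
tcp_rot: [-1.571, 0.876, -0.794]
contact_force: [-0.6, 1.0, -0.3]
grip_width: 0.5
t 1.83 hyz [117.3  34.  196.9] F hyz [ 0.27  1.11 -0.34] grip 0.5
```

View pics/s2c.png

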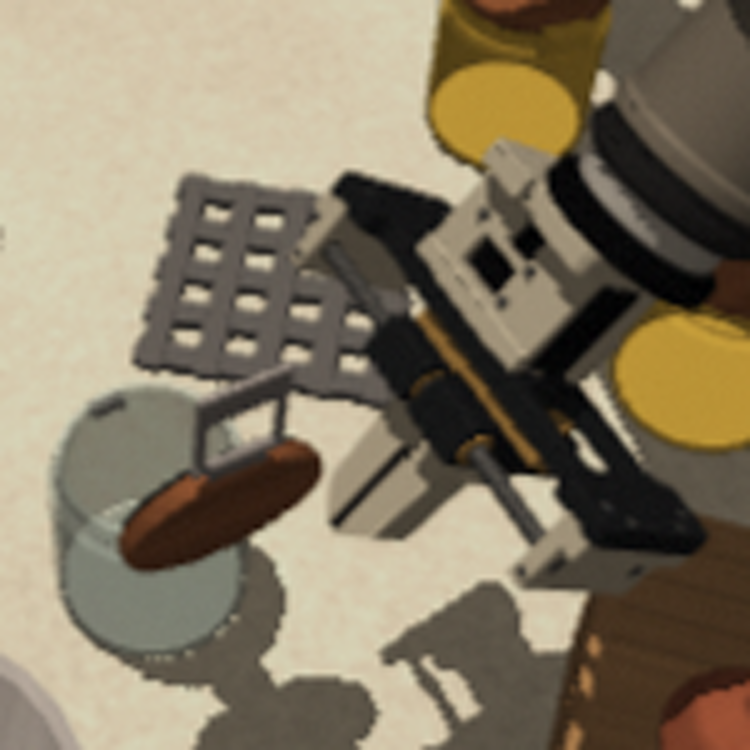

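View pics/t2c.png

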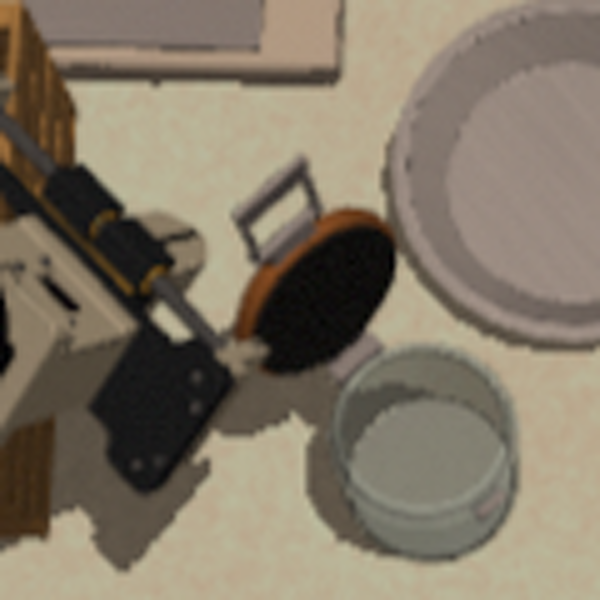

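```bash
cat >> h.py <<'E'
import json,os
def chain(t,w):
    f='/tmp/cmd.json'
    if os.path.exists(f): d=json.load(open(f)); p=np.array(d['p']);Rc=np.array(d['R'])
    else: p=np.array([153.025,502.223,226.741]); Rc=rotm([3.01494952,1.56927276,-1.99321769])
    p=p+Rc@np.array(t)*10; Rc=Rc@R.from_rotvec(w).as_matrix()
    json.dump(dict(p=p.tolist(),R=Rc.tolist()),open(f,'w')); d=p-np.array([*C0,0]); print('cmd hyz',np.round([d@H,d@Y,d[2]],1))
E
python3 - <<'E'
from h import *
chain([-6,-31,-1.5],[.36,.13,-.5]);chain([10.2,-11.2,6.8],[.12,.04,-.18]);chain([6.6,.5,-1.2],[0,0,0]);where()
print(RA.T@np.array(json.load(open('/tmp/cmd.json'))['R']))
E
```

```text
cmd hyz [ 44.7 209.7 286.7]
cmd hyz [129.3  71.5 250.4]
cmd hyz [117.3  33.  196.5]
t 1.93 hyz [118.5  34.4 198.7] F hyz [ 0.95 -0.02  1.03] grip 0.5
[[ 0.9999953  -0.00257369 -0.0016642 ]
 [ 0.00257887  0.9999918   0.00312089]
 [ 0.00165615 -0.00312517  0.99999375]]
```

```bash
python3 -m creep '[{"tx":0.3,"ty":-0.1,"tz":-0.7,"wx":0,"wy":0,"wz":0,"gripper":1},{"tx":0.3,"ty":-0.2,"tz":-1.3,"wx":0,"wy":0,"wz":0,"gripper":1},{"tx":0.3,"ty":-0.4,"tz":-1.8,"wx":0,"wy":0,"wz":0,"gripper":1},{"tx":0.2,"ty":-0.5,"tz":-2.2,"wx":0,"wy":0,"wz":0,"gripper":1},{"tx":0.2,"ty":-0.5,"tz":-2.6,"wx":0,"wy":0,"wz":0,"gripper":1},{"tx":0.1,"ty":-0.6,"tz":-3,"wx":0,"wy":0,"wz":0,"gripper":1}]'; python3 - <<'E'
from h import *
chain([.1,-.6,-3],[0,0,0]);where()
snap('scene','s3');snap('top','t3');crop('s3',230,170,380,320,4,'s3c');crop('t3',180,100,300,220,4,'t3c')
i=[cv2.imread('pics/%s.png'%n) for n in('s3c','t3c')];k=cv2.resize(i[1],(480,480));cv2.imwrite('pics/p3.png',cv2.resize(np.hstack([cv2.resize(i[0],(480,480)),k]),(800,400)))
E
```

```text
time: 2.43
tool_pos: [603.2, 297.7, 200.8]
tcp_rot: [-1.566, 0.875, -0.789]
contact_force: [1.0, 1.4, 1.8]
grip_width: 0.6
cmd hyz [ 87.4  27.7 199.6]
t 2.43 hyz [ 88.   27.8 200.8] F hyz [1.68 0.32 1.8 ] grip 0.6
```

View pics/p3.png

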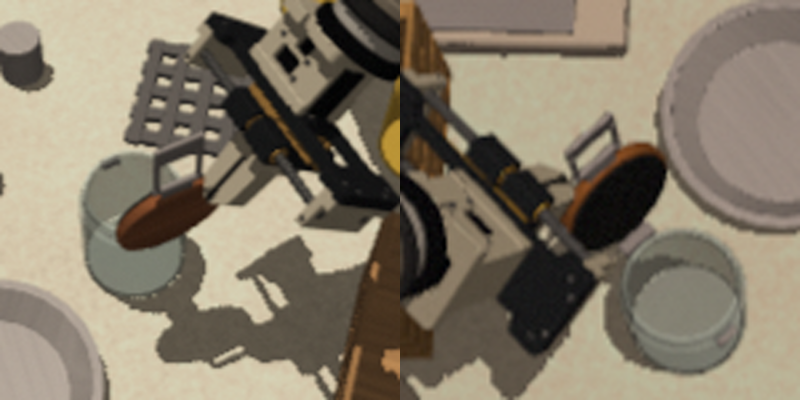

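```bash
python3 -m creep '[{"tx":0,"ty":0,"tz":-0.7,"wx":0,"wy":0,"wz":0,"gripper":1},{"tx":-0.2,"ty":-0.15,"tz":-1.6,"wx":0,"wy":0,"wz":0,"gripper":1},{"tx":-0.2,"ty":-0.15,"tz":-2.6,"wx":0,"wy":0,"wz":0,"gripper":1},{"tx":-0.1,"ty":-0.1,"tz":-3.5,"wx":0,"wy":0,"wz":0,"gripper":1},{"tx":0.1,"ty":0.1,"tz":-4.5,"wx":0,"wy":0,"wz":0,"gripper":1},{"tx":0.5,"ty":0.4,"tz":-5.5,"wx":0,"wy":0,"wz":0,"gripper":1}]'; python3 - <<'E'
from h import *
chain([.5,.4,-5.5],[0,0,0]);where()
snap('scene','s4');snap('top','t4');crop('s4',230,170,380,320,4,'s4c');crop('t4',180,100,300,220,4,'t4c')
i=[cv2.imread('pics/%s.png'%n) for n in('s4c','t4c')];cv2.imwrite('pics/p4.png',np.hstack([cv2.resize(x,(400,400)) for x in i]))
E
```

```text
time: 3.03
tool_pos: [563.5, 258.4, 193.9]
tcp_rot: [-1.567, 0.875, -0.791]
contact_force: [-0.3, 0.6, 1.6]
grip_width: 0.7
cmd hyz [ 32.4  27.3 193.3]
t 3.03 hyz [ 32.1  27.5 193.9] F hyz [0.2  0.6  1.59] grip 0.7
```

View pics/p4.png

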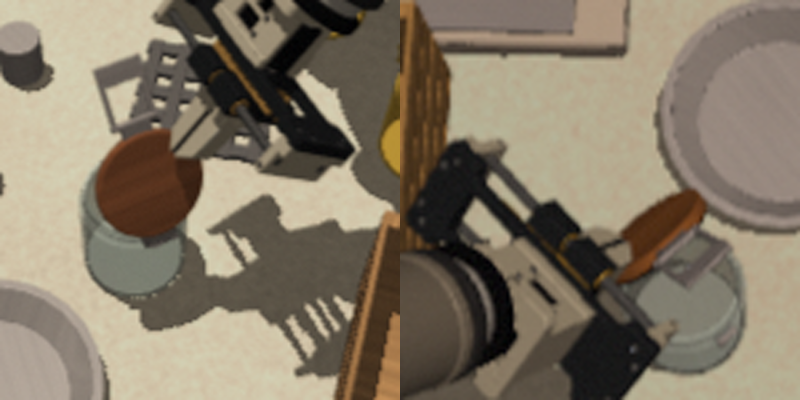

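```bash
python3 -m creep '[{"tx":0.4,"ty":0.4,"tz":-0.8,"wx":0,"wy":0,"wz":0,"gripper":1},{"tx":0.9,"ty":0.8,"tz":-1.6,"wx":0,"wy":0,"wz":0,"gripper":1},{"tx":1.5,"ty":1.3,"tz":-2.4,"wx":0,"wy":0,"wz":0,"gripper":1},{"tx":2.1,"ty":1.8,"tz":-3,"wx":0,"wy":0,"wz":0,"gripper":1},{"tx":2.7,"ty":2.3,"tz":-3.6,"wx":0,"wy":0,"wz":0,"gripper":1},{"tx":3.2,"ty":2.7,"tz":-4,"wx":0,"wy":0,"wz":0,"gripper":1},{"tx":3.7,"ty":3.1,"tz":-4.3,"wx":0,"wy":0,"wz":0,"gripper":1},{"tx":3.9,"ty":3.3,"tz":-4.5,"wx":0,"wy":0,"wz":0,"gripper":1}]'; python3 - <<'E'
from h import *
chain([3.9,3.3,-4.5],[0,0,0]);where()
snap('scene','s5');snap('top','t5');crop('s5',230,170,380,320,4,'s5c');crop('t5',180,100,300,220,4,'t5c')
i=[cv2.imread('pics/%s.png'%n) for n in('s5c','t5c')];cv2.imwrite('pics/p5.png',np.hstack([cv2.resize(x,(400,400)) for x in i]))
E
```

```text
time: 3.8
tool_pos: [531.1, 226.9, 140.9]
tcp_rot: [-1.572, 0.876, -0.795]
contact_force: [-0.8, 0.0, -0.5]
grip_width: 0.4
cmd hyz [-12.7  27.5 142.2]
t 3.80 hyz [-13.1  27.6 140.9] F hyz [-0.57  0.57 -0.53] grip 0.4
```

View pics/p5.png

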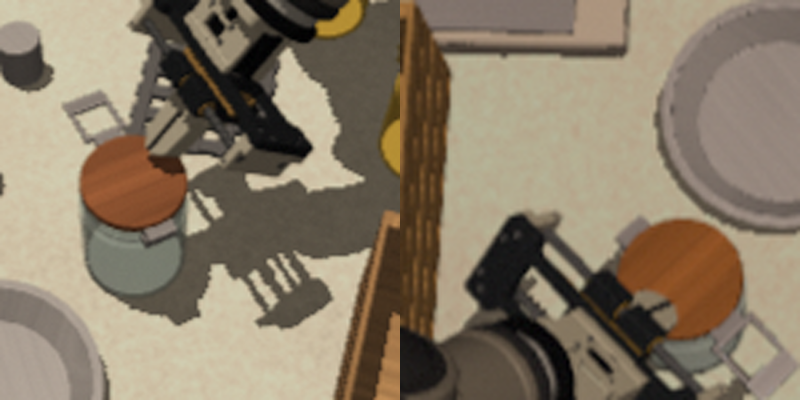

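```bash
python3 -m creep '[{"tx":0.15,"ty":0.13,"tz":-0.2,"wx":0,"wy":0,"wz":0,"gripper":1},{"tx":0.3,"ty":0.25,"tz":-0.4,"wx":0,"wy":0,"wz":0,"gripper":1},{"tx":0.45,"ty":0.38,"tz":-0.5,"wx":0,"wy":0,"wz":0,"gripper":1},{"tx":0.55,"ty":0.46,"tz":-0.5,"wx":0,"wy":0,"wz":0,"gripper":1}]'; python3 - <<'E'
from h import *
chain([.55,.46,-.5],[0,0,0]);where()
c=snap('scene','s6');P=pts(c);f=P[195:320,225:350].reshape(-1,3);d=f[:,:2]-C0
m=(np.hypot(*d.T)<46)&(f[:,2]>122)&(f[:,2]<150);m&=~((d@Y[:2]>5)&(d@H[:2]<30))
L=f[m];A=np.c_[d[m]@H[:2],d[m]@Y[:2],np.ones(m.sum())];print(np.linalg.lstsq(A,L[:,2],rcond=None)[0],m.sum())
E
```

```text
time: 4.23
tool_pos: [527.9, 223.7, 135.1]
tcp_rot: [-1.569, 0.875, -0.793]
contact_force: [-0.5, -0.4, 4.1]
grip_width: 0.7
cmd hyz [-17.7  27.5 135. ]
t 4.23 hyz [-17.5  27.5 135.1] F hyz [-0.64  0.13  4.07] grip 0.7
[-8.02292562e-03 -5.36409507e-03  1.29605953e+02] 639
```

```bash
python3 -m creep '[{"tx":0.08,"ty":0.06,"tz":0,"wx":0,"wy":0,"wz":0,"gripper":1},{"tx":0.15,"ty":0.13,"tz":0,"wx":0,"wy":0,"wz":0,"gripper":1},{"tx":0.15,"ty":0.13,"tz":0,"wx":0,"wy":0,"wz":0,"gripper":1},{"tx":0.15,"ty":0.13,"tz":0,"wx":0,"wy":0,"wz":0,"gripper":1},{"tx":0.15,"ty":0.13,"tz":0,"wx":0,"wy":0,"wz":0,"gripper":1}]'; python3 - <<'E'
from h import *
where()
E
python3 -m creep '[{"tx":-2,"ty":-1.5,"tz":0,"wx":0,"wy":0,"wz":0,"gripper":1},{"tx":-5,"ty":-3,"tz":0,"wx":0,"wy":0,"wz":0,"gripper":1},{"tx":-8,"ty":-5,"tz":-1,"wx":0,"wy":0,"wz":0,"gripper":1},{"tx":-11,"ty":-6.5,"tz":-3,"wx":0,"wy":0,"wz":0,"gripper":1},{"tx":-11,"ty":-6.5,"tz":-3,"wx":0,"wy":0,"wz":0,"gripper":1}]'; python3 - <<'E'
from h import *
chain([.15,.13,0],[0,0,0]);chain([-11,-6.5,-3],[0,0,0]);where()
snap('scene','s7');snap('top','t7')
crop('s7',230,170,350,290,5,'s7c');crop('t7',200,120,320,240,5,'t7c')
i=[cv2.imread('pics/%s.png'%n) for n in('s7c','t7c')];cv2.imwrite('pics/p7.png',np.hstack([cv2.resize(x,(400,400)) for x in i]))
E
```

```text
time: 4.7
tool_pos: [528.1, 223.8, 134.6]
tcp_rot: [-1.568, 0.874, -0.792]
contact_force: [-4.0, -0.6, 11.3]
grip_width: 0.2
t 4.70 hyz [-17.4  27.4 134.6] F hyz [-3.28  2.31 11.27] grip 0.2
time: 5.12
tool_pos: [491.8, 217.8, 265.6]
tcp_rot: [-1.555, 0.874, -0.782]
contact_force: [0.6, 1.3, 0.8]
grip_width: 0.5
cmd hyz [-17.7  27.6 133.1]
cmd hyz [-47.7  48.  259.2]
t 5.12 hyz [-47.5  48.5 265.6] F hyz [1.38 0.54 0.78] grip 0.5
```

View pics/p7.png

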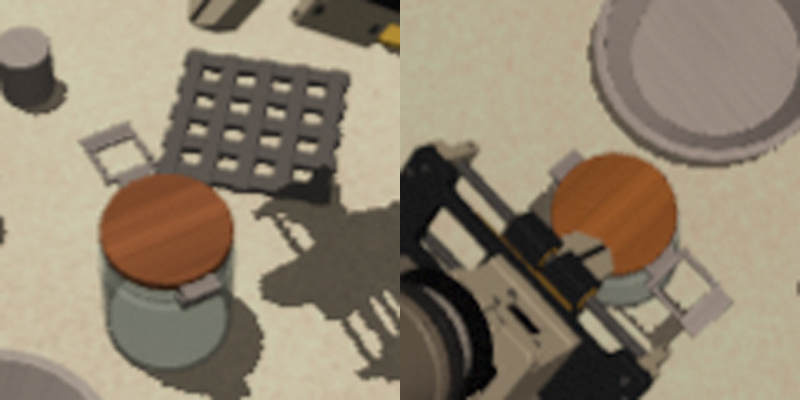

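```bash
python3 - <<'E'
from h import *
for n,(u,v) in(('s7',(261,211)),('t7',(291,213))):
    c=load(n);P=pts(c);p=P[v-2:v+3,u-2:u+3].reshape(-1,3);d=p-[*C0,0]; print(n,np.c_[d@H,d@Y,p[:,2]].round()[::3].tolist())
    f=P[100:330,200:360].reshape(-1,3);d=f[:,:2]-C0
    m=(np.hypot(*d.T)<60)&(f[:,2]>120)&(f[:,2]<138)
    if n=='s7':
        k=m&(np.hypot(*d.T)<46);A=np.c_[d[k]@H[:2],d[k]@Y[:2],np.ones(k.sum())];print(np.linalg.lstsq(A,f[k,2],rcond=None)[0]); k2=m&(f[:,2]>126)
        print((d[k2]@H[:2]).min(),(d[k2]@H[:2]).max(),(d[k2]@Y[:2]).min(),(d[k2]@Y[:2]).max())
        mm=(f[:,2]>126)&(f[:,2]<134)&(np.hypot(*d.T)<49); print('lid mean',(d[mm]).mean(0))
o=get_obs();RBf=RB@np.diag([1,-1,-1]);print(RBf.round(3))
print(rel(J(-135,15,180),RBf))
E
```

```text
s7 [[-111.0, -5.0, 116.0], [-106.0, 1.0, 118.0], [-106.0, -5.0, 118.0], [-100.0, 1.0, 120.0], [-101.0, -4.0, 119.0], [-101.0, -10.0, 118.0], [-97.0, -3.0, 118.0], [-98.0, -8.0, 116.0], [-92.0, -2.0, 119.0]]
[-4.64940795e-03 -2.21536472e-03  1.29592023e+02]
-58.71038378078919 57.02898375465025 -47.98101370703303 46.10934199407162
lid mean [ 1.78120673 -0.50355765]
t7 [[-95.0, 1.0, 119.0], [-100.0, -5.0, 118.0], [-99.0, 0.0, 119.0], [-104.0, -5.0, 119.0], [-102.0, 0.0, 118.0], [-101.0, 6.0, 120.0], [-106.0, 1.0, 121.0], [-104.0, 5.0, 116.0], [-109.0, 0.0, 117.0]]
[[ 0.685 -0.685 -0.247]
 [ 0.175 -0.175  0.969]
 [-0.707 -0.707 -0.   ]]
(array([ 8.25,  2.59, -8.8 ]), array([-0.773, -0.701, -0.08 ]))
```

```bash
cat >> h.py <<'E'
RBf=RB@np.diag([1,-1,-1])
def relc(p,Rt=None):
    d=json.load(open('/tmp/cmd.json'));R0=np.array(d['R']);t=R0.T@(np.array(p)-d['p'])/10
    return t.round(2),(R.from_matrix(R0.T@Rt).as_rotvec().round(3) if Rt is not None else 0)
E
python3 - <<'E'
from h import *
print(relc(J(-90,20,270),RBf)); print(relc(J(-130,12,200),RBf))
E
```

```text
(array([ 0.96, -2.83, -4.24]), array([-0.77 , -0.705, -0.082]))
(array([ 6.84,  1.05, -8.24]), array([-0.77 , -0.705, -0.082]))
```

```bash
python3 -m creep '[{"tx":0,"ty":-1,"tz":-1,"wx":-0.09,"wy":-0.08,"wz":-0.01,"gripper":1},{"tx":0.3,"ty":-2,"tz":-2,"wx":-0.18,"wy":-0.16,"wz":-0.02,"gripper":1},{"tx":0.6,"ty":-2.5,"tz":-3,"wx":-0.27,"wy":-0.25,"wz":-0.03,"gripper":1},{"tx":1,"ty":-2.8,"tz":-4.2,"wx":-0.36,"wy":-0.33,"wz":-0.04,"gripper":1},{"tx":1,"ty":-2.8,"tz":-4.2,"wx":-0.45,"wy":-0.41,"wz":-0.05,"gripper":1},{"tx":1,"ty":-2.8,"tz":-4.2,"wx":-0.54,"wy":-0.5,"wz":-0.06,"gripper":1},{"tx":1,"ty":-2.8,"tz":-4.2,"wx":-0.63,"wy":-0.58,"wz":-0.07,"gripper":1},{"tx":1,"ty":-2.8,"tz":-4.2,"wx":-0.72,"wy":-0.66,"wz":-0.08,"gripper":1}]'; python3 - <<'E'
from h import *
chain([1,-2.8,-4.2],[-.72,-.66,-.08]);where();print(rel(J(-130,12,200),RBf)); print(relc(J(-130,12,200),RBf))
E
```

```text
time: 5.88
tool_pos: [478.7, 168.5, 264.4]
tcp_rot: [-1.553, 0.818, 0.055]
contact_force: [0.7, -0.2, -1.0]
grip_width: 0.6
cmd hyz [-89.6  20.  269.5]
t 5.88 hyz [-91.4  22.4 264.4] F hyz [ 0.36 -0.68 -1.  ] grip 0.6
(array([ 3.18,  5.97, -3.43]), array([-0.158, -0.136, -0.031]))
(array([ 2.86,  6.96, -2.93]), array([-0.049, -0.046, -0.002]))
```

```bash
python3 -m creep '[{"tx":0,"ty":0,"tz":0,"wx":-0.1,"wy":-0.09,"wz":-0.02,"gripper":1},{"tx":1,"ty":2,"tz":-1,"wx":-0.15,"wy":-0.13,"wz":-0.03,"gripper":1},{"tx":2,"ty":4,"tz":-2.5,"wx":-0.15,"wy":-0.13,"wz":-0.03,"gripper":1},{"tx":3,"ty":6,"tz":-3.3,"wx":-0.15,"wy":-0.13,"wz":-0.03,"gripper":1},{"tx":3,"ty":6,"tz":-3.3,"wx":-0.15,"wy":-0.13,"wz":-0.03,"gripper":1},{"tx":3,"ty":6,"tz":-3.3,"wx":-0.15,"wy":-0.13,"wz":-0.03,"gripper":1},{"tx":3,"ty":6,"tz":-3.3,"wx":-0.15,"wy":-0.13,"wz":-0.03,"gripper":1}]'; python3 - <<'E'
from h import *
o=where();print(rel(J(-130,12,200),RBf))
json.dump(dict(p=o['tool_pos'].tolist(),R=rotm(o['tcp_rot']).tolist()),open('/tmp/cmd.json','w'))
print('start above contact',relc(J(-97,-8,135),RBf))
snap('scene','s8');snap('top','t8')
crop('s8',170,110,320,260,4,'s8c');crop('t8',240,130,390,280,4,'t8c')
i=[cv2.imread('pics/%s.png'%n) for n in('s8c','t8c')];cv2.imwrite('pics/p8.png',np.hstack([cv2.resize(x,(400,400)) for x in i]))
E
```

```text
time: 6.47
tool_pos: [451.1, 149.9, 223.0]
tcp_rot: [-1.49, 0.874, 0.293]
contact_force: [-0.8, 0.8, -0.0]
grip_width: 0.7
t 6.47 hyz [-124.1   28.3  223. ] F hyz [-0.01  1.13 -0.01] grip 0.7
(array([ 1.91,  1.16, -1.82]), array([-0.048,  0.026, -0.089]))
start above contact (array([ 9.37,  2.36, -2.16]), array([-0.048,  0.026, -0.089]))
```

View pics/p8.png

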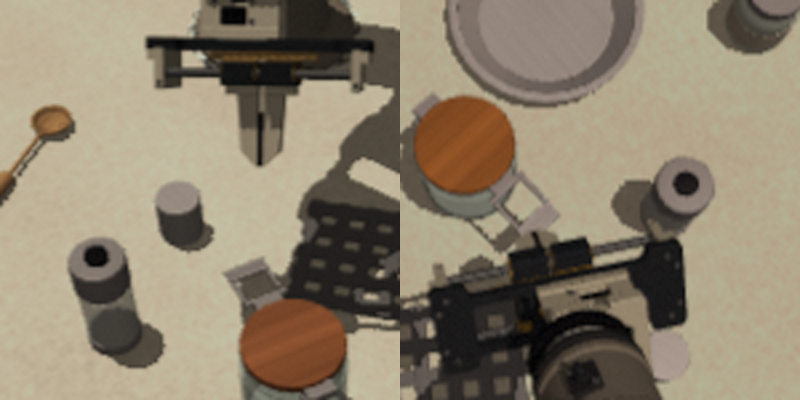

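```bash
python3 -m creep '[{"tx":0,"ty":0,"tz":0,"wx":0,"wy":0,"wz":0,"gripper":1},{"tx":0,"ty":0,"tz":0,"wx":0,"wy":0,"wz":0,"gripper":1}]'; python3 - <<'E'
from h import *
o=where();
json.dump(dict(p=o['tool_pos'].tolist(),R=rotm(o['tcp_rot']).tolist()),open('/tmp/cmd.json','w'))
print(o['joint_positions'],'start above contact',relc(J(-100,-4,145),RBf))
E
```

```text
time: 6.73
tool_pos: [451.8, 150.3, 224.7]
tcp_rot: [-1.492, 0.872, 0.29]
contact_force: [-0.1, 0.5, -0.2]
grip_width: 0.1
t 6.73 hyz [-123.3   28.1  224.7] F hyz [ 0.23  0.45 -0.21] grip 0.1
[ 0.05917472 -0.03793893  2.23647439  0.53018873  0.29603703 -2.18123696] start above contact (array([ 8.38,  2.26, -1.95]), array([-0.049,  0.024, -0.087]))
```

```bash
cat >> h.py <<'E'
def RC(al,ya):
    al,ya=np.radians([al,ya]);k=np.cos(ya)*H-np.sin(ya)*Y
    return frame(np.sin(al)*k-np.cos(al)*Z,np.sin(ya)*H+np.cos(ya)*Y)
RCf=RC(27,30)
E
python3 - <<'E'
from h import *
print(relc(J(-100,-6,160),RCf))
d=json.load(open('/tmp/cmd.json'))
E
```

```text
(array([ 7.3 ,  1.22, -2.04]), array([-0.044,  0.032,  0.227]))
```

```bash
python3 -m creep '[{"tx":0,"ty":0,"tz":-0.5,"wx":-0.02,"wy":0.01,"wz":0.11,"gripper":1},{"tx":1,"ty":0.2,"tz":-1,"wx":-0.04,"wy":0.03,"wz":0.23,"gripper":1},{"tx":3,"ty":0.5,"tz":-2,"wx":-0.04,"wy":0.03,"wz":0.23,"gripper":1},{"tx":5,"ty":0.8,"tz":-2,"wx":-0.04,"wy":0.03,"wz":0.23,"gripper":1},{"tx":7.3,"ty":1.2,"tz":-2,"wx":-0.04,"wy":0.03,"wz":0.23,"gripper":1},{"tx":7.3,"ty":1.2,"tz":-2,"wx":-0.04,"wy":0.03,"wz":0.23,"gripper":1},{"tx":7.3,"ty":1.2,"tz":-2,"wx":-0.04,"wy":0.03,"wz":0.23,"gripper":1}]'; python3 - <<'E'
from h import *
o=where();print(o['joint_positions'])
json.dump(dict(p=o['tool_pos'].tolist(),R=rotm(o['tcp_rot']).tolist()),open('/tmp/cmd.json','w'))
print(relc(J(-97,-6,132),RCf))
snap('scene','s9');snap('top','t9')
crop('s9',170,110,320,260,4,'s9c');crop('t9',240,130,390,280,4,'t9c')
i=[cv2.imread('pics/%s.png'%n) for n in('s9c','t9c')];cv2.imwrite('pics/p9.png',np.hstack([cv2.resize(x,(400,400)) for x in i]))
E
```

```text
time: 7.32
tool_pos: [491.8, 143.1, 159.5]
tcp_rot: [-1.563, 1.105, 0.256]
contact_force: [0.8, -0.2, 0.3]
grip_width: 0.3
t 7.32 hyz [-99.7  -4.9 159.5] F hyz [ 0.4  -0.73  0.29] grip 0.3
[ 0.08540143  0.1921961   2.06345851  0.18312322  0.431997   -1.88178062]
(array([2.59, 0.98, 0.04]), array([-0.002,  0.003, -0.005]))
```

View pics/p9.png

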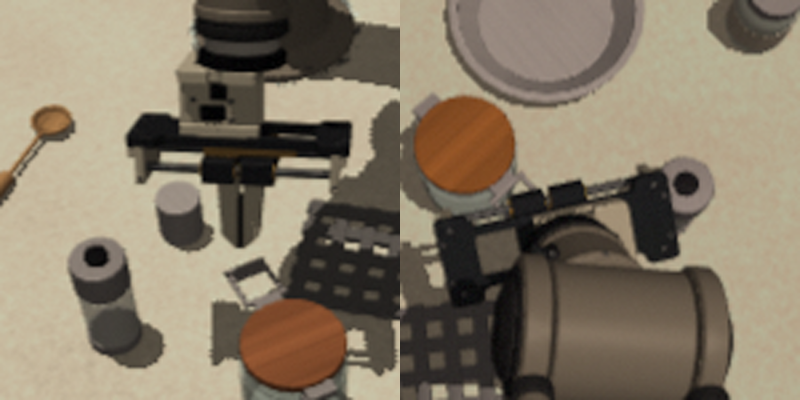

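```bash
python3 - <<'E'
from h import *
for h,z in [(-97,135),(-96,125),(-99,117),(-102,109),(-104,101),(-104,94),(-103,87)]: print(h,z,relc(J(h,-6,z))[0])
E
```

```text
-97 135 [2.32 0.84 0.04]
-96 125 [3.25 1.21 0.08]
-99 117 [ 3.85  1.81 -0.07]
-102 109 [ 4.45  2.4  -0.22]
-104 101 [ 5.08  2.91 -0.33]
-104 94 [ 5.71  3.23 -0.33]
-103 87 [ 6.37  3.46 -0.28]
```

```bash
python3 -m creep '[{"tx":2.3,"ty":0.8,"tz":0,"wx":0,"wy":0,"wz":0,"gripper":1},{"tx":2.8,"ty":1,"tz":0,"wx":0,"wy":0,"wz":0,"gripper":1},{"tx":3.25,"ty":1.2,"tz":0.1,"wx":0,"wy":0,"wz":0,"gripper":1},{"tx":3.85,"ty":1.8,"tz":-0.1,"wx":0,"wy":0,"wz":0,"gripper":1},{"tx":4.45,"ty":2.4,"tz":-0.2,"wx":0,"wy":0,"wz":0,"gripper":1},{"tx":5.1,"ty":2.9,"tz":-0.3,"wx":0,"wy":0,"wz":0,"gripper":1}]'; python3 - <<'E'
from h import *
chain([5.1,2.9,-.3],[0,0,0]);where()
snap('scene','s10');crop('s10',190,150,340,270,5,'s10c')
for h,z in [(-105,95),(-104,90),(-103,87),(-100,83),(-96,80),(-92,78)]: print(h,z,relc(J(h,-6,z))[0])
E
```

```text
time: 7.92
tool_pos: [491.1, 139.0, 107.9]
tcp_rot: [-1.555, 1.111, 0.264]
contact_force: [0.2, 0.8, 0.5]
grip_width: 0.0
cmd hyz [-103.7   -5.9  100.9]
t 7.92 hyz [-103.1   -7.4  107.9] F hyz [0.66 0.42 0.49] grip 0.0
-105 95 [ 0.48  0.36 -0.08]
-104 90 [ 0.97  0.51 -0.03]
-103 87 [1.27 0.56 0.02]
-100 83 [1.75 0.51 0.17]
-96 80 [2.17 0.34 0.37]
-92 78 [2.51 0.12 0.57]
```

View pics/s10c.png

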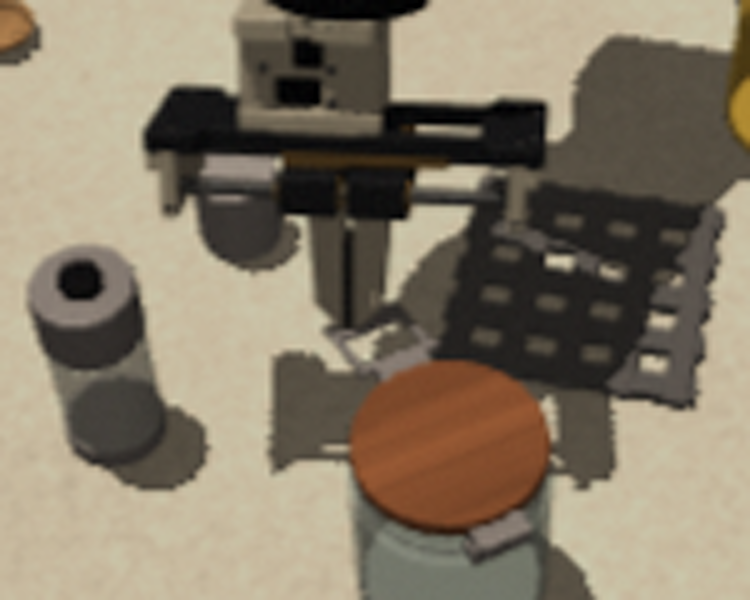

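```bash
python3 - <<'E'
from h import *
c=load('s10');P=pts(c);d=P-[*C0,0];h=d@H;y=d@Y;z=P[...,2]
for u0,u1,v0,v1 in [(254,280,206,228)]:
    for v in range(v0,v1,2): print(v,' '.join('%4d,%3d,%3d'%(h[v,u],y[v,u],z[v,u]) for u in range(u0,u1,3)))
w=snap('wrist','w10'); snap('scene','s10b');print(px(c,J(-103,-7,107)))
where()
E
```

```text
206 -110,-18,135 -106,-11,136 -104, -4,135  -98,  1,138  -99,  9,132 -198, 59, -1 -193, 66,  0 -189, 74,  0 -185, 82,  0
208 -106,-19,132 -104,-12,131 -103, -5,128  -98,  1,130 -101, 10,122 -188, 54,  1 -184, 62,  2 -182, 71,  0 -175, 77,  3
210 -104,-20,127 -103,-13,125 -100, -6,124  -94, -1,128 -186, 44,  0 -182, 51,  1 -180, 60,  0 -172, 66,  3 -171, 75,  0
212 -194,  9,  1 -100,-15,121  -98, -7,119  -94, -1,120  -98,  8,110  -93, 14,112 -171, 56,  1 -169, 65, -1 -159, 69,  7
214 -189,  6,  0  -96,-16,118  -95, -9,115  -95, -1,111  -91,  5,111 -168, 45,  1  -81, 17,116 -160, 60,  2 -158, 69,  0
216 -181,  3,  0  -97,-17,109  -91,-11,112  -92, -2,107 -165, 34,  1 -163, 43, -1  -77, 15,114 -154, 58,  1 -146, 64,  6
218 -176,  1,  0  -89,-20,111 -168, 16,  0 -165, 25, -2 -159, 31,  1 -157, 40, -1 -150, 46,  3  -60, 15,125 -139, 60,  7
220 -165, -2,  3 -164,  5,  1  -74,-18,120 -156, 21,  1 -152, 28,  1  -60,  0,127  -58,  6,124 -141, 51,  1 -132, 57,  8
222 -161, -5,  1 -157,  2,  0  -68,-21,121  -61,-15,125  -57, -9,127  -55, -2,125  -51,  3,127  -46,  9,130  -44, 16,128
224 -152, -8,  3 -151,  0,  0 -147,  7,  1  -58,-17,123  -53,-11,125  -48, -5,128  -43,  0,130  -40,  6,130  -37, 13,129
226 -147,-10,  2 -145, -2,  0 -140,  4,  1 -136, 11,  2  -45,-15,129  -42, -8,128  -41, -1,125  -36,  4,129  -31, 10,130
(np.float64(259.81536754328806), np.float64(213.67663853475497))
t 8.07 hyz [-102.4   -8.4  108.4] F hyz [-0.21 -0.32  0.23] grip 0.3
```

View pics/w10.png

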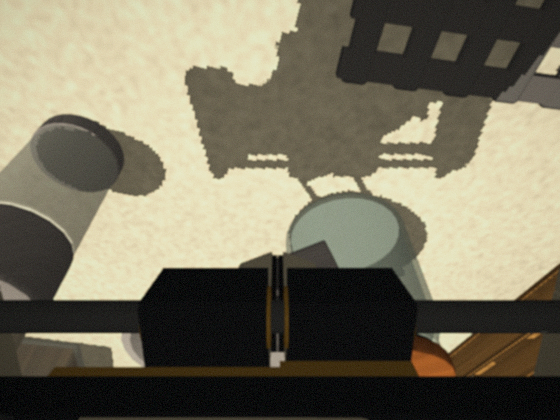

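```bash
python3 - <<'E'
from h import *
o=get_obs();json.dump(dict(p=o['tool_pos'].tolist(),R=rotm(o['tcp_rot']).tolist()),open('/tmp/cmd.json','w'))
for h,z in [(-104,104),(-105,99),(-105,94),(-104,89),(-103,86)]: print(h,z,relc(J(h,-8,z))[0])
E
```

```text
-104 104 [ 0.32  0.33 -0.05]
-105 99 [ 0.73  0.63 -0.1 ]
-105 94 [ 1.18  0.86 -0.11]
-104 89 [ 1.66  1.   -0.06]
-103 86 [ 1.97  1.06 -0.01]
```

```bash
python3 -m creep '[{"tx":0.3,"ty":0.3,"tz":0,"wx":0,"wy":0,"wz":0,"gripper":1},{"tx":0.7,"ty":0.6,"tz":-0.1,"wx":0,"wy":0,"wz":0,"gripper":1},{"tx":1.2,"ty":0.9,"tz":-0.1,"wx":0,"wy":0,"wz":0,"gripper":1},{"tx":1.65,"ty":1,"tz":-0.1,"wx":0,"wy":0,"wz":0,"gripper":1},{"tx":1.65,"ty":1,"tz":-0.1,"wx":0,"wy":0,"wz":0,"gripper":1}]'; python3 - <<'E'
from h import *
chain([1.65,1,-.1],[0,0,0]);where()
c=snap('scene','s11');crop('s11',220,180,340,270,6,'s11c')
P=pts(c);d=P-[*C0,0];h=d@H;y=d@Y;z=P[...,2]
for v in range(206,228,2): print(v,' '.join('%4d,%3d,%3d'%(h[v,u],y[v,u],z[v,u]) for u in range(254,280,3)))
E
```

```text
time: 8.48
tool_pos: [493.8, 136.5, 98.1]
tcp_rot: [-1.543, 1.125, 0.277]
contact_force: [-0.1, 0.2, -0.3]
grip_width: 0.4
cmd hyz [-104.2   -8.3   89.1]
t 8.48 hyz [-102.9  -11.1   98.1] F hyz [ 0.06  0.18 -0.35] grip 0.4
206 -111,-17,134 -109,-10,132 -103, -4,135 -100,  2,135 -198, 49,  2 -193, 56,  4 -192, 66,  0 -188, 73,  1 -186, 82, -1
208 -110,-18,127 -106,-12,129 -103, -5,128  -97,  0,131 -194, 47,  0 -187, 54,  3 -186, 63,  0 -182, 71,  0 -174, 77,  5
210 -108,-19,123 -105,-12,122 -101, -6,123  -97,  0,123 -188, 44, -1 -183, 52,  0 -179, 59,  0 -174, 67,  1 -169, 74,  3
212 -106,-20,117 -101,-14,120  -97, -8,120  -94, -1,120 -179, 40,  1 -174, 48,  2 -173, 57, -1 -168, 64,  0 -157, 69, 10
214 -104,-21,111 -103,-14,109  -98, -8,111  -91, -2,116 -103,  9, 96  -94, 14,103 -164, 53,  2 -161, 61,  0 -156, 68,  2
216 -103,-22,105 -100,-16,105  -94,-10,108  -96, -1,101  -90,  4,104  -88, 12,102  -79, 16,111 -156, 58, -1 -144, 62, 10
218 -174,  0,  0  -98,-17, 99  -91,-11,104  -87, -4,105 -159, 31,  0 -156, 39,  0 -150, 46,  3  -58, 15,128 -138, 60,  9
220 -169, -1, -1  -88,-21,105 -159, 12,  2 -156, 21,  0 -153, 28,  0  -60,  0,126  -58,  7,124 -142, 52,  0 -133, 57,  7
222 -161, -4,  1 -156,  2,  2  -69,-20,119  -63,-15,123  -57, -9,127  -54, -2,127  -50,  3,127  -46,  9,130  -43, 15,130
224 -156, -7, -1 -151,  0,  0 -148,  7,  0  -57,-17,123  -53,-11,126  -49, -5,127  -43,  0,130  -40,  6,130  -37, 13,129
226 -148,-10,  1 -144, -2,  0 -138,  3,  4 -138, 12,  0  -44,-15,131  -43, -8,127  -38, -2,130  -37,  4,127  -32, 10,129
```

View pics/s11c.png

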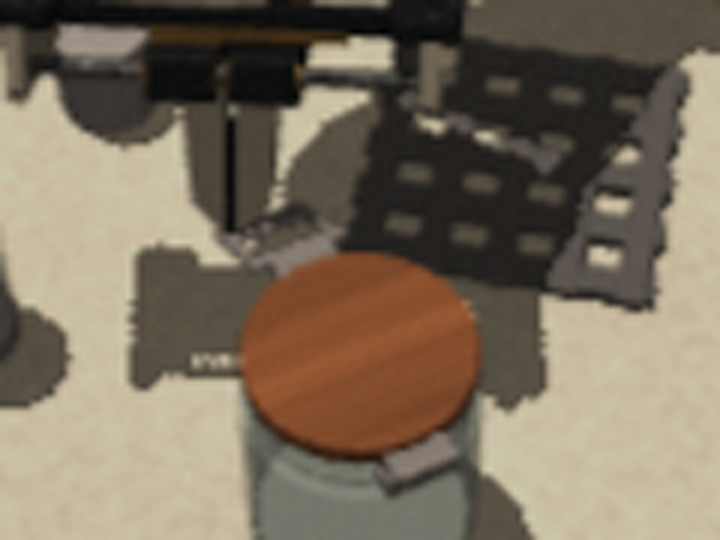

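```bash
python3 - <<'E'
from h import *
o=where();print(o['joint_positions'].round(3),o['dq'].round(3)); 
print(rel(J(-102,-9,88),RCf))
E
```

```text
t 8.53 hyz [-102.9  -11.    98.2] F hyz [ 0.46  0.38 -1.51] grip 0.8
[ 0.062  0.314  2.122  0.336  0.283 -2.061] [ 0.002 -0.006  0.004 -0.002  0.002  0.002]
(array([0.91, 0.46, 0.21]), array([-0.003,  0.012, -0.025]))
```

```bash
python3 - <<'E'
from h import *
print(rel(J(-106,-9,103),RC(12,30)))
E
```

```text
(array([-0.59,  0.12,  0.03]), array([-0.001,  0.012,  0.237]))
```

```bash
python3 -m creep '[{"tx":-0.6,"ty":0.1,"tz":0,"wx":0,"wy":0,"wz":0.05,"gripper":1},{"tx":-0.6,"ty":0.1,"tz":0,"wx":0,"wy":0.01,"wz":0.15,"gripper":1},{"tx":-0.6,"ty":0.1,"tz":0,"wx":0,"wy":0.01,"wz":0.24,"gripper":1},{"tx":-0.6,"ty":0.1,"tz":0,"wx":0,"wy":0.01,"wz":0.24,"gripper":1},{"tx":-0.6,"ty":0.1,"tz":0,"wx":0,"wy":0.01,"wz":0.24,"gripper":1}]'; python3 - <<'E'
from h import *
o=where();print(o['joint_positions'].round(3))
json.dump(dict(p=o['tool_pos'].tolist(),R=rotm(o['tcp_rot']).tolist()),open('/tmp/cmd.json','w'))
print(relc(J(-98,-9,89),RC(12,30)))
for h,z in [(-105,97),(-104,93),(-101,90),(-98,88),(-92,84),(-86,81),(-80,79),(-75,78),(-70,78)]: print(h,z,relc(J(h,-9,z))[0])
E
```

```text
time: 8.95
tool_pos: [491.0, 136.1, 103.3]
tcp_rot: [-1.558, 1.361, 0.262]
contact_force: [-0.8, 0.4, 0.1]
grip_width: 0.6
t 8.95 hyz [-105.2   -9.4  103.3] F hyz [-0.32  0.86  0.07] grip 0.6
[ 0.098  0.36   1.918  0.056  0.657 -1.763]
(array([ 1.53, -0.29,  0.39]), array([-0.   ,  0.003, -0.   ]))
-105 97 [0.62 0.14 0.05]
-104 93 [1.03 0.13 0.09]
-101 90 [ 1.37 -0.06  0.24]
-98 88 [ 1.62 -0.27  0.39]
-92 84 [ 2.12 -0.7   0.69]
-86 81 [ 2.53 -1.14  0.99]
-80 79 [ 2.83 -1.61  1.29]
-75 78 [ 3.02 -2.01  1.54]
-70 78 [ 3.11 -2.43  1.79]
```

```bash
python3 -m creep '[{"tx":0.6,"ty":0.15,"tz":0,"wx":0,"wy":0,"wz":0,"gripper":1},{"tx":1,"ty":0.1,"tz":0.1,"wx":0,"wy":0,"wz":0,"gripper":1},{"tx":1.4,"ty":-0.1,"tz":0.25,"wx":0,"wy":0,"wz":0,"gripper":1},{"tx":1.6,"ty":-0.3,"tz":0.4,"wx":0,"wy":0,"wz":0,"gripper":1},{"tx":1.6,"ty":-0.3,"tz":0.4,"wx":0,"wy":0,"wz":0,"gripper":1}]'; python3 - <<'E'
from h import *
chain([1.6,-.3,.4],[0,0,0]);where()
c=snap('scene','s12');crop('s12',220,180,340,270,6,'s12c')
P=pts(c);d=P-[*C0,0];h=d@H;y=d@Y;z=P[...,2]
for v in range(210,224,2): print(v,' '.join('%4d,%3d,%3d'%(h[v,u],y[v,u],z[v,u]) for u in range(254,280,3)))
for hh,zz in [(-92,84),(-86,81),(-80,79),(-75,78),(-70,78)]: print(hh,zz,relc(J(hh,-9,zz))[0])
E
```

```text
time: 9.37
tool_pos: [494.9, 141.3, 87.7]
tcp_rot: [-1.558, 1.365, 0.262]
contact_force: [0.9, -0.9, 0.2]
grip_width: 0.5
cmd hyz [-97.8  -9.1  88.3]
t 9.37 hyz [-98.7  -8.4  87.7] F hyz [ 0.02 -1.27  0.18] grip 0.5
210 -103,-21,128 -100,-14,128  -96, -8,129  -94, -1,128  -88,  4,131 -182, 51,  1 -177, 59,  2 -173, 66,  3 -171, 75,  0
212 -103,-21,121  -99,-15,122  -94, -9,124  -89, -3,126  -87,  3,125 -176, 49,  0 -171, 56,  1 -166, 63,  3 -161, 70,  5
214 -102,-22,114  -95,-17,119  -96, -8,113  -91, -3,117  -87,  3,117 -167, 45,  2 -165, 53,  0 -162, 61,  0 -158, 69,  0
216 -100,-23,109  -96,-17,110  -94,-10,108  -88, -4,112  -86,  2,110 -163, 43, -1 -159, 50,  0 -153, 57,  2 -147, 64,  6
218 -100,-24,101  -94,-18,105  -91,-11,105  -87, -5,106  -84,  1,105 -155, 39,  1  -82, 17, 98  -59, 15,127 -137, 59, 10
220 -167, -2,  1  -94,-19, 98  -91,-12, 97  -86, -5, 99 -152, 28,  1  -61,  0,126  -57,  6,126 -140, 51,  2 -134, 58,  5
222 -160, -5,  2 -158,  3,  0 -154, 10,  0  -61,-15,126  -59, -8,125  -54, -2,126  -51,  3,127  -47,  9,128  -43, 16,129
-92 84 [ 0.52 -0.4   0.29]
-86 81 [ 0.93 -0.84  0.59]
-80 79 [ 1.23 -1.31  0.89]
-75 78 [ 1.42 -1.71  1.14]
-70 78 [ 1.51 -2.13  1.39]
```

View pics/s12c.png

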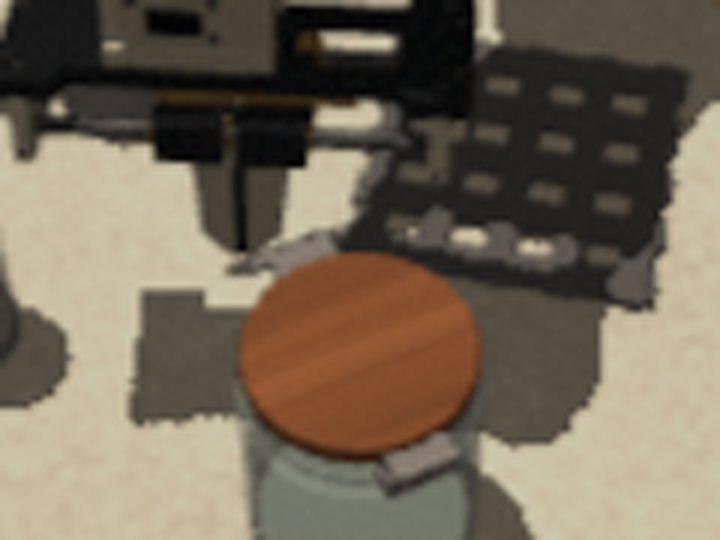

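```bash
python3 -m creep '[{"tx":0.25,"ty":-0.2,"tz":0.15,"wx":0,"wy":0,"wz":0,"gripper":1},{"tx":0.5,"ty":-0.4,"tz":0.3,"wx":0,"wy":0,"wz":0,"gripper":1},{"tx":0.75,"ty":-0.65,"tz":0.45,"wx":0,"wy":0,"wz":0,"gripper":1},{"tx":0.95,"ty":-0.85,"tz":0.6,"wx":0,"wy":0,"wz":0,"gripper":1},{"tx":1.1,"ty":-1.1,"tz":0.75,"wx":0,"wy":0,"wz":0,"gripper":1},{"tx":1.25,"ty":-1.3,"tz":0.9,"wx":0,"wy":0,"wz":0,"gripper":1},{"tx":1.25,"ty":-1.3,"tz":0.9,"wx":0,"wy":0,"wz":0,"gripper":1}]'; python3 - <<'E'
from h import *
chain([1.25,-1.3,.9],[0,0,0]);o=where();print(o['joint_positions'].round(3))
c=snap('scene','s13');crop('s13',220,180,340,270,6,'s13c')
P=pts(c);f=P[195:320,225:350].reshape(-1,3);d=f[:,:2]-C0
m=(np.hypot(*d.T)<46)&(f[:,2]>122)&(f[:,2]<150);A=np.c_[d[m]@H[:2],d[m]@Y[:2],np.ones(m.sum())];print(np.linalg.lstsq(A,f[m,2],rcond=None)[0])
for hh,zz in [(-77,78),(-74,78),(-71,78),(-68,78)]: print(hh,zz,relc(J(hh,-9,zz))[0])
E
```

```text
time: 10.0
tool_pos: [508.3, 154.0, 78.8]
tcp_rot: [-1.559, 1.364, 0.261]
contact_force: [-0.1, 0.1, 0.2]
grip_width: 0.2
cmd hyz [-80.   -8.9  78.8]
t 10.00 hyz [-80.3  -8.7  78.8] F hyz [0.01 0.19 0.17] grip 0.2
[ 0.134  0.434  1.885  0.045  0.618 -1.72 ]
[-2.19240608e-03 -2.83698680e-03  1.29704557e+02]
-77 78 [ 0.13 -0.24  0.14]
-74 78 [ 0.19 -0.5   0.29]
-71 78 [ 0.24 -0.75  0.44]
-68 78 [ 0.3  -1.    0.59]
```

View pics/s13c.png

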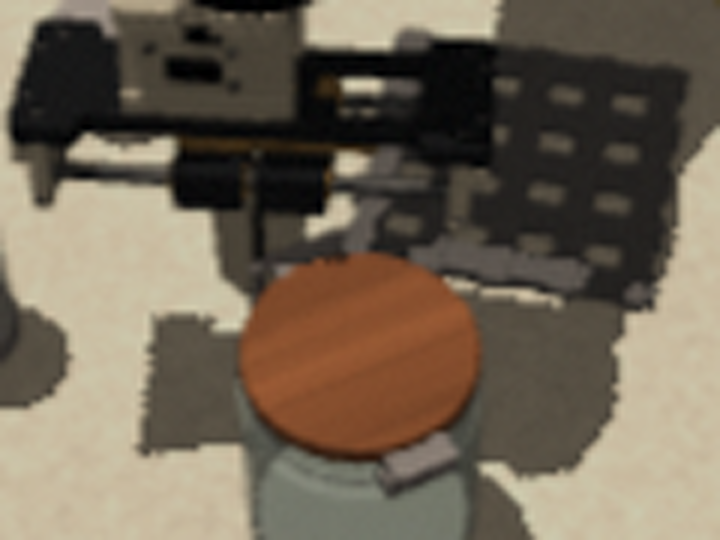

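```bash
python3 -m creep '[{"tx":0.1,"ty":-0.2,"tz":0.1,"wx":0,"wy":0,"wz":0,"gripper":1},{"tx":0.15,"ty":-0.35,"tz":0.2,"wx":0,"wy":0,"wz":0,"gripper":1},{"tx":0.2,"ty":-0.5,"tz":0.3,"wx":0,"wy":0,"wz":0,"gripper":1},{"tx":0.2,"ty":-0.65,"tz":0.35,"wx":0,"wy":0,"wz":0,"gripper":1},{"tx":0.25,"ty":-0.75,"tz":0.45,"wx":0,"wy":0,"wz":0,"gripper":1},{"tx":0.25,"ty":-0.75,"tz":0.45,"wx":0,"wy":0,"wz":0,"gripper":1}]'; python3 - <<'E'
from h import *
chain([.25,-.75,.45],[0,0,0]);o=where();
for hh,zz in [(-70,78),(-68,78),(-66,78),(-64,78)]: print(hh,zz,relc(J(hh,-9,zz))[0])
c=snap('scene','s14');crop('s14',220,180,340,270,6,'s14c')
w=snap('wrist','w14')
P=pts(c);f=P[195:320,225:350].reshape(-1,3);d=f[:,:2]-C0
mm=(f[:,2]>126)&(f[:,2]<134)&(np.hypot(*d.T)<49); print('lid mean',(d[mm]).mean(0))
E
```

```text
time: 10.55
tool_pos: [512.5, 159.0, 77.4]
tcp_rot: [-1.563, 1.369, 0.257]
contact_force: [-5.5, -8.1, 5.3]
grip_width: 0.4
cmd hyz [-70.9  -8.9  77.9]
t 10.55 hyz [-73.8  -8.1  77.4] F hyz [-9.63 -1.93  5.3 ] grip 0.4
-70 78 [ 0.01 -0.08  0.04]
-68 78 [ 0.05 -0.25  0.14]
-66 78 [ 0.08 -0.42  0.24]
-64 78 [ 0.12 -0.59  0.34]
lid mean [2.70255341 0.18755441]
```

View pics/s14c.png

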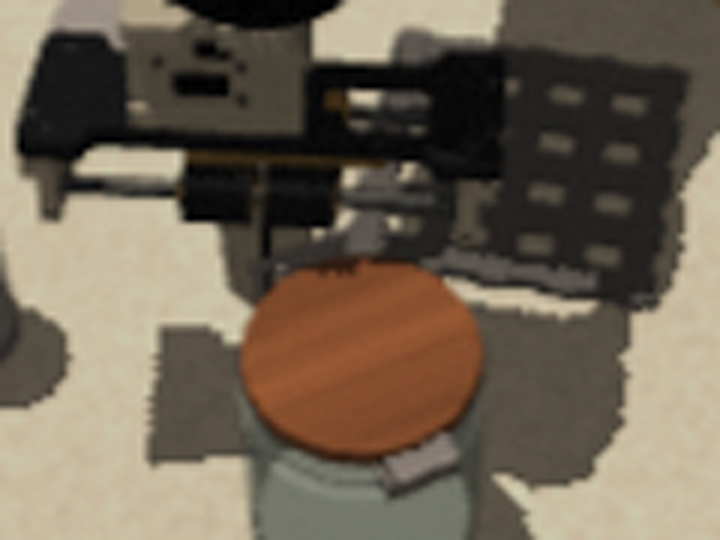

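View pics/w14.png

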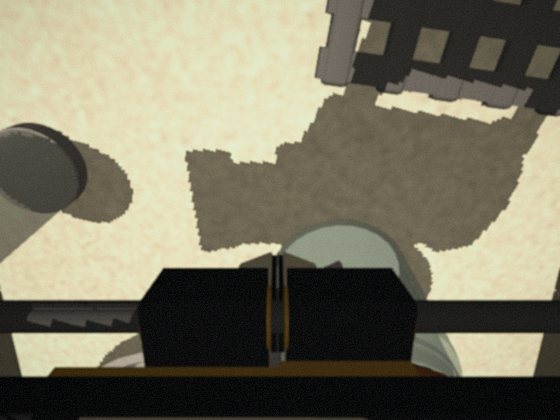

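```bash
python3 -m creep '[{"tx":-0.1,"ty":0.8,"tz":-0.5,"wx":0,"wy":0,"wz":0,"gripper":1},{"tx":-0.3,"ty":2,"tz":-1.2,"wx":0,"wy":0,"wz":0,"gripper":1},{"tx":-1,"ty":4.5,"tz":-2.5,"wx":0,"wy":0,"wz":0,"gripper":1},{"tx":-4,"ty":6,"tz":-2.5,"wx":0,"wy":0,"wz":0,"gripper":1},{"tx":-8,"ty":7,"tz":-2.5,"wx":0,"wy":0,"wz":0,"gripper":1},{"tx":-12,"ty":8,"tz":-2.5,"wx":0,"wy":0,"wz":0,"gripper":1},{"tx":-12,"ty":8,"tz":-2.5,"wx":0,"wy":0,"wz":0,"gripper":1},{"tx":-12,"ty":8,"tz":-2.5,"wx":0,"wy":0,"wz":0,"gripper":1}]'; python3 - <<'E'
from h import *
o=where()
c=snap('scene','s15');t=snap('top','t15');w=snap('wrist','w15')
crop('s15',210,180,330,300,5,'s15c');crop('t15',220,130,340,250,5,'t15c')
i=[cv2.imread('pics/%s.png'%n) for n in('s15c','t15c')];cv2.imwrite('pics/p15.png',np.hstack([cv2.resize(x,(400,400)) for x in i]))
P=pts(c);f=P[195:320,225:350].reshape(-1,3);d=f[:,:2]-C0
m=(np.hypot(*d.T)<46)&(f[:,2]>122)&(f[:,2]<150);A=np.c_[d[m]@H[:2],d[m]@Y[:2],np.ones(m.sum())];print(np.linalg.lstsq(A,f[m,2],rcond=None)[0])
for n,C in(('s',c),('t',t),('w',w)):
    P=pts(C);d=P-[*C0,0];h=d@H;y=d@Y;z=P[...,2];m=(h<-51)&(h>-115)&(abs(y)<24)&(z>40)&(z<126)
    print(n,m.sum(),np.c_[h[m],y[m],z[m]].round()[::max(1,m.sum()//12)].tolist())
E
```

```text
time: 11.32
tool_pos: [421.7, 110.0, 181.3]
tcp_rot: [-1.565, 1.358, 0.255]
contact_force: [0.2, -0.2, -0.2]
grip_width: 0.4
t 11.32 hyz [-173.    20.3  181.3] F hyz [-0.03 -0.29 -0.17] grip 0.4
[-1.79751272e-03  9.40353880e-04  1.29620342e+02]
s 29 [[-59.0, 18.0, 126.0], [-57.0, 20.0, 124.0], [-56.0, 11.0, 125.0], [-55.0, 16.0, 124.0], [-53.0, 10.0, 125.0], [-57.0, 17.0, 117.0], [-54.0, 2.0, 125.0], [-51.0, 1.0, 125.0], [-57.0, -18.0, 125.0], [-56.0, -21.0, 124.0], [-56.0, -13.0, 119.0], [-58.0, -18.0, 115.0], [-58.0, -18.0, 112.0], [-58.0, -18.0, 108.0], [-58.0, -21.0, 102.0]]
t 63 [[-53.0, -12.0, 126.0], [-60.0, -19.0, 118.0], [-59.0, -16.0, 100.0], [-58.0, -11.0, 90.0], [-60.0, 2.0, 124.0], [-57.0, 9.0, 124.0], [-61.0, -8.0, 86.0], [-61.0, -4.0, 88.0], [-60.0, 2.0, 86.0], [-61.0, 6.0, 92.0], [-59.0, 12.0, 92.0], [-61.0, 17.0, 99.0], [-61.0, 14.0, 80.0]]
w 0 []
```

View pics/p15.png

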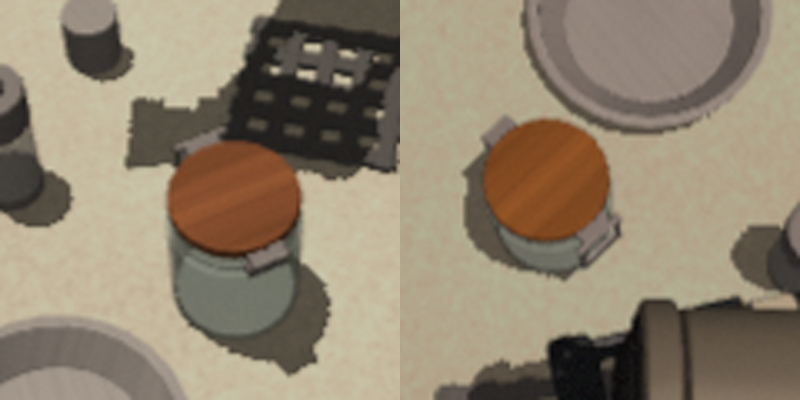

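View pics/w15.png

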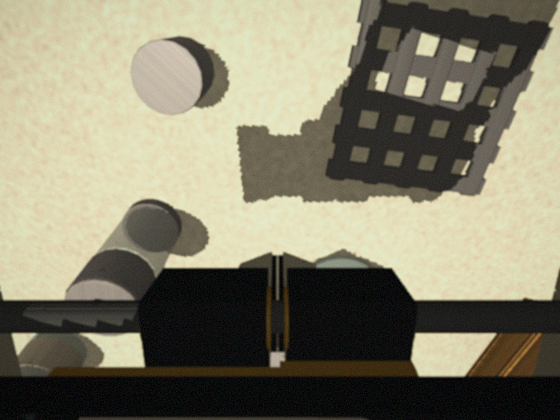

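```bash
python3 - <<'E'
from h import *
a,b=load('scene0'),load('s15')
for n,(u,v) in dict(mill=(207,210),spice=(237,187),can=(128,200),pie=(223,315),spoon=(175,180),screw=(136,282)).items():
    w=30;A=a['frame'][v-w:v+w,u-w:u+w];k=14
    r=cv2.matchTemplate(b['frame'][v-w:v+w,u-w:u+w],A[w-k:w+k,w-k:w+k],cv2.TM_CCOEFF_NORMED);_,s,_,l=cv2.minMaxLoc(r);print(n,l[0]-(w-k),l[1]-(w-k),round(s,3))
o=where()
close_job()
E
```

```text
mill 0 0 1.0
spice 0 0 1.0
can 0 0 1.0
pie 0 0 0.794
spoon 0 0 1.0
screw 0 0 0.999
t 11.47 hyz [-173.8   21.2  177.9] F hyz [-0.56 -0.2   0.39] grip 0.0
the job is handed in; nothing more can be done
```

The jar is closed: I pushed its lid shut slowly with closed fingertips, and only then pushed the clasp down and in until it stopped. I handed the job in at about 11.5 s of the 54 s allowed, with no verdict reported.

**Last checks:**
- **Lid:** it lies level on the rim, tilted about 0.002 rad.
- **Clasp:** it hangs about 60–61 mm in front of the jar's axis, which is about 0.05 rad from home.
- **Jar:** it stands upright and shifted only about 1 mm, within measurement error.
- **Other pantry things:** the mill, can, spice tin, screw jar, spoon and pie tin show zero shift in the scene image. The pie tin's image match was weaker (0.79 against about 1.0 for the rest); I did not look into why.
- **Robot:** it is clear of everything and the measured force is near zero.

**What did not go as planned:**
- **Clasp tilt:** my first tool tilt for the clasp, 45° and then 27°, ran into the range limit of joint 5. I finished with a 12° tilt.
- **Final force:** the last push on the clasp reached about 10 N sideways against its stop, more than the 3 N warned of, but the jar barely moved.

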